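# Snap the praline box lid shut all round

### The job

The lid lies on the praline gift box but all six cream sections of its rim still stand up. With closed fingertips press round the rim, section by section, until every one has clicked down flush; pick nothing up, and leave the jars and the carton beside it standing where they are.

Things in the scene. Friction and masses are not known exactly. Their poses are not given: they have to be found in the camera images.
- praline_box: brown gift box, 160 x 120 mm (x, y), 50 mm high, fixed on a non-slip mat. Origin: centre of the underside, z up. Lid top: fixed clear window (108 x 68 mm) over the pralines, four fixed gold corner blocks (25 mm square) and between these six cream rim sections, each moving straight down 9 mm to snap shut. A raised section uncovers a red band on the box wall
- rim_a_press (a point): point to press: centre of the level top face of the cream rim section at the +y long side, +x half of the box (box axes). The section is 50 mm long and 25 mm wide across the rim; the point lies 50 mm above the table when shut (flush with window and corners), 59 mm when raised. Its x axis points outward across the rim
- rim_a (a joint): how far that section is pressed down, m: 0 is raised, 0.009 is shut flush. It resists with about 5 N; past about 0.005 it snaps shut by itself and stays down, let go earlier it springs back up
- rim_b_press (a point): point to press: centre of the level top face of the cream rim section at the +y long side, -x half of the box (box axes). The section is 50 mm long and 25 mm wide across the rim; the point lies 50 mm above the table when shut (flush with window and corners), 59 mm when raised. Its x axis points outward across the rim
- rim_b (a joint): how far that section is pressed down, m: 0 is raised, 0.009 is shut flush. It resists with about 5 N; past about 0.005 it snaps shut by itself and stays down, let go earlier it springs back up
- rim_c_press (a point): point to press: centre of the level top face of the cream rim section at the -x short end of the box (box axes). The section is 64 mm long and 25 mm wide across the rim; the point lies 50 mm above the table when shut (flush with window and corners), 59 mm when raised. Its x axis points outward across the rim
- rim_c (a joint): how far that section is pressed down, m: 0 is raised, 0.009 is shut flush. It resists with about 5 N; past about 0.005 it snaps shut by itself and stays down, let go earlier it springs back up
- rim_d_press (a point): point to press: centre of the level top face of the cream rim section at the -y long side, -x half of the box (box axes). The section is 50 mm long and 25 mm wide across the rim; the point lies 50 mm above the table when shut (flush with window and corners), 59 mm when raised. Its x axis points outward across the rim
- rim_d (a joint): how far that section is pressed down, m: 0 is raised, 0.009 is shut flush. It resists with about 5 N; past about 0.005 it snaps shut by itself and stays down, let go earlier it springs back up
- rim_e_press (a point): point to press: centre of the level top face of the cream rim section at the -y long side, +x half of the box (box axes). The section is 50 mm long and 25 mm wide across the rim; the point lies 50 mm above the table when shut (flush with window and corners), 59 mm when raised. Its x axis points outward across the rim
- rim_e (a joint): how far that section is pressed down, m: 0 is raised, 0.009 is shut flush. It resists with about 5 N; past about 0.005 it snaps shut by itself and stays down, let go earlier it springs back up
- rim_f_press (a point): point to press: centre of the level top face of the cream rim section at the +x short end of the box (box axes). The section is 64 mm long and 25 mm wide across the rim; the point lies 50 mm above the table when shut (flush with window and corners), 59 mm when raised. Its x axis points outward across the rim
- rim_f (a joint): how far that section is pressed down, m: 0 is raised, 0.009 is shut flush. It resists with about 5 N; past about 0.005 it snaps shut by itself and stays down, let go earlier it springs back up
- spread_jar: bystander: loose dark chocolate spread jar with copper cap, 62 mm across, 80 mm high; origin at the centre of its underside. It stands about 0.14 to 0.2 m from the box's centre
- pistachio_jar: bystander: loose green jar with white cap, 62 mm across, 80 mm high; origin at the centre of its underside. It stands about 0.14 to 0.2 m from the box's centre
- dragee_carton: bystander: loose yellow carton with gold bands, a 60 mm cube; origin at the centre of its underside. It stands about 0.14 to 0.2 m from the box's centre
Things that resemble listed ones, but are neither listed nor needed, are in the scene too. Of the things that look like the praline_box, the largest one is meant.

How it is judged:
At the end, for the whole second after the job is handed in: all six rim sections are down (each within 1.5 mm of flush); jars and carton stand upright within 30 mm of where they began (value of joint each of rim_a, rim_b, rim_c, rim_d, rim_e, rim_f above 0.0075 m and distance of each of spread_jar, pistachio_jar, dragee_carton from where it was at the start of the episode below 0.03 m and angle between each of spread_jar, pistachio_jar, dragee_carton's own z axis and vertical below 0.1 rad); the robot touches nothing.
It fails at once if a jar or the carton is lifted, knocked over or moved more than 30 mm (distance of any of spread_jar, pistachio_jar, dragee_carton from where it was at the start of the episode above 0.03 m or height (world z) of any of spread_jar, pistachio_jar, dragee_carton above 0.015 m or angle between any of spread_jar, pistachio_jar, dragee_carton's own z axis and vertical above 0.3 rad).
It also fails if it takes over 51 s, if anything falls off the work surface, if the arm or the gripper's body presses on something with over 40 N, if the wrist force passes 120 N, or if a joint passes its speed limit or range.

### The arm

A 7-joint arm with a two-finger parallel gripper is mounted at the origin on the work surface. World frame = base frame: x ahead of the robot, y to its left, z up, the work surface at z = 0. Lengths are in m, angles in rad, forces in N, time in s.
With the tool pointing down it reaches from about 0.4 to 0.85 m from the base axis. Payload 4.5 kg.
Tool frame: the origin (TCP) lies at the very end of the fingers, on their centre line; the grasp point (between the pads) lies tcp_to_grasp behind it (tcp_to_grasp is the distance from the TCP to the grasp point, in m); z points along the fingers, y is the line along which they close (so a half turn about z gives the same grasp; the last joint's range is limited). The gripper opens to 88 mm and grips with 3 to 60 N. Pads are 18 mm wide; open, the fingers measure 123 mm over their backs; the gripper's body (75 mm by 187 mm) begins 45 mm behind the grasp point.
Start: joints at [-1.175, 0.689, -0.195, 1.565, 0.157, 0.902, -0.215], TCP at [0.221, 0.585, 0.216] pointing down, gripper open.
Joint ranges: [-3.01, 3.01], [-0.46, 2.08], [-1.47, 1.51], [0.13, 2.56], [-1, 4.14], [0.04, 2.09], [-2.66, 2.66]. Speed limits (rad/s): [2.57, 2.57, 3.14, 3.14, 3.14, 3.14, 3.14].

### API

Orientations are given as a 3x3 rotation matrix whose columns are the frame's x, y, z axes.
In Python, from rig import * gives the robot as it stands.
- The arm moves only by the shell command python3 -m inch 'ROWS' [OPENING] [FORCE]. ROWS is JSON, a list of rows, each a list of 2 entries, a list of its own where there are three numbers: the shift along the tool's x, y, z in mm, then the turn about the tool's z in rad. A call has 1 to 10 rows; each row is the pose to reach, as a shift and turn from the pose commanded when the call began, along the tool's axes at that moment; what a row does not reach only later rows make up. A row lasts 1/12 s, in which the tool goes at most 41.7 mm and 7.16 degrees, less where a joint would pass 70% of its speed; a pose out of reach is approached as far as the arm can. A call with a gripper value outside its range is refused whole. OPENING is the closure in counts, from 0 (fully open) to 255 (shut), set as the call begins (- or left out, the last holds). The fingers move at their own pace and stop on an object; FORCE is the grip in N (left out, the last holds). Time passes only in rows, so rows that repeat a pose let the fingers close. It gives the time, the measured TCP pose, the force, the opening and the grip force at its end, in the units of the state.
- observe(): the state, without advancing time (a new reading comes with each control period).
- read_camera(name): name is "scene" or "top" or "wrist"; returns the picture (384x512x3 uint8, red, green, blue); there is no depth.
- get_calibration(name): a dict with "fov_y" (degrees; the focal length in pixels is half the picture's height over the tangent of half this angle, whatever the lens; pixels are square), "cx", "cy" (the principal point, pixels), "xyz" and "orientation" of the camera in the world. Camera axes: x right, y up, looking along -z (the intrinsics and any distortion apply to the point x, -y, -z); pixel columns grow to the right and rows downward; lengths in m; the calibration is good to about 2 mm. A picture is of the moment at which its call begins: read the wrist's pose just before it. get_calibration takes no time and is no camera call; for the wrist camera it gives the pose at the moment of the call.
- hand_in(): hands the job in; it is judged then, once.
The state is a dict: "time_s": time; "qpos": joint angles; "joint_vel": joint speeds; "tau": joint torques, N m; "ee_pos": TCP position; "tool_rot": TCP orientation; "wrist_force": force on the tool from outside, world axes, zero at the start; "torque": the same for the moment, N m; "width": finger opening in m; "grip_force": force on a finger pad.
Only numpy, scipy, OpenCV 4.12 (cv2) and the standard library are available. Lean on these libraries where they do the work, as an engineer would, in place of code of your own. Each camera call takes 0.05 s, during which the arm holds its last target. There are 200 camera calls.

## Working session

There is one attempt and no reset: what is moved stays moved. The work goes in short steps, Python scripts to look and compute and a shell command to move; the robot and the scene stay as the last step left them, time stands still between calls to the robot, and variables do not carry over. Pictures are saved under pics/ and viewed, at most 10 in all, crops included, and the job is handed in when it is done.

```bash
mkdir -p pics; python3 - <<'E'
from rig import *
import cv2
for n in("top","scene"):
    c=get_calibration(n); print(n,c)
    cv2.imwrite(f"pics/{n}0.png",read_camera(n)[:,:,::-1])
s=observe();print(s["time_s"],s["ee_pos"],s["tool_rot"],s["width"],s["wrist_force"],s["qpos"])
E
```

```text
top {'fov_y': 42.3230028514253, 'cx': 254.05379243138697, 'cy': 193.38019890287782, 'xyz': array([0.53987515, 0.0505996 , 1.22266091]), 'orientation': array([[ 0.00462843,  0.99899895, -0.04449355],
       [-0.99989127,  0.00400043, -0.01419307],
       [-0.01400087,  0.04455441,  0.99890884]])}
scene {'fov_y': 46.07845636545972, 'cx': 249.92745239939273, 'cy': 190.51892079966868, 'xyz': array([ 1.18658847, -0.41274779,  0.86887459]), 'orientation': array([[ 0.64276421, -0.55567626,  0.52733107],
       [ 0.76603396,  0.46011626, -0.44887081],
       [ 0.00679326,  0.6924716 ,  0.72141315]])}
0.1 [0.22106663 0.58397802 0.21567822] [[-9.35304147e-01  3.53844533e-01 -4.46312534e-04]
 [ 3.53844786e-01  9.35302826e-01 -1.57811497e-03]
 [-1.40969978e-04 -1.63394284e-03 -9.99998655e-01]] 0.08794182304055757 [0.45422697 0.81977475 0.55750829] [-1.17519918  0.68994235 -0.1945239   1.56618671  0.1573395   0.90249871
 -0.21507884]
```

View pics/top0.png

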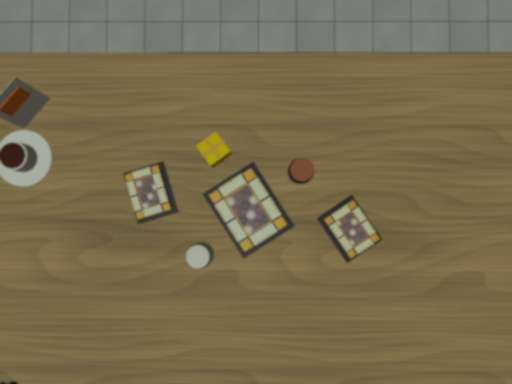

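View pics/scene0.png

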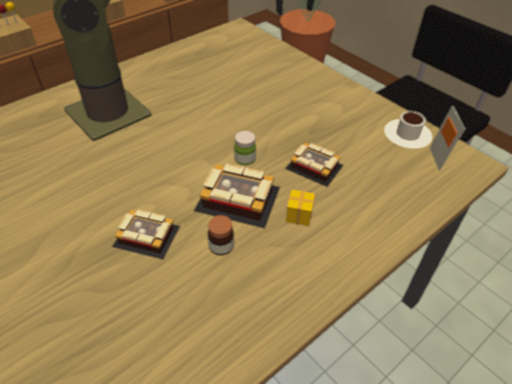

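The top view shows the large box centred near (248,209), with gold corners near (250,175), (281,223), (246,245) and (216,196). Around it are the copper jar at (301,170), the green jar at (198,256) and the carton at (213,149). Of the box-like things, the ones at (150,192) and (350,229) are smaller.

```bash
cat > h.py <<'E'
from rig import *
import cv2, numpy as np
def ray(cal,u,v,z):
    f=192/np.tan(np.radians(cal["fov_y"])/2)
    d=cal["orientation"]@np.array([(u-cal["cx"])/f,-(v-cal["cy"])/f,-1]); p=cal["xyz"]
    return p+d*(z-p[2])/d[2]
E
python3 - <<'E'
from h import *
import json
im=cv2.imread("pics/top0.png"); hsv=cv2.cvtColor(im,cv2.COLOR_BGR2HSV)
c=get_calibration("top")
for p in [(250,175),(281,223),(246,245),(216,196)]: print(hsv[p[1],p[0]])
m=cv2.inRange(hsv,(12,175,150),(25,255,255))
box=np.zeros_like(m); cv2.circle(box,(248,209),48,255,-1); m&=box
n,l,st,ce=cv2.connectedComponentsWithStats(m)
P=[]
for i in range(1,n):
    if st[i,4]>25:
        w=ray(c,*ce[i],.05)[:2];P.append(w);print(st[i],ce[i],w)
P=np.array(P); o=P.mean(0); print("centre",o)
P=P[np.argsort(np.arctan2(*(P-o).T[::-1]))]
d=[np.linalg.norm(P[(i+1)%4]-P[i]) for i in range(4)];print(d)
k=int(np.argmax([d[0]+d[2],d[1]+d[3]]))
e=P[(k+1)%4]-P[k]-(P[(k+3)%4]-P[(k+2)%4]); e/=np.linalg.norm(e)
print("long axis",e,np.degrees(np.arctan2(e[1],e[0])))
np.save("box.npy",np.r_[o,e])
R=observe()["tool_rot"]; print("tool y deg",np.degrees(np.arctan2(R[1,1],R[0,1])))
print([x for x in dir() if "tcp" in x.lower()], globals().get("tcp_to_grasp"))
for nme,u,v,z in [("spread",301,170,.08),("pist",198,256,.08),("carton",213,149,.06)]:
    w=ray(c,u,v,z)[:2]-o; print(nme,w+o,"box coords",w@e,w@np.array([-e[1],e[0]]))
E
```

```text
[ 21 172 169]
[ 22 165 168]
[ 23 153 168]
[ 22 161 169]
centre nan<stdin>:13: RuntimeWarning: Mean of empty slice.
  ret = ret.dtype.type(ret / rcount)
Traceback (most recent call last):
TypeError: arctan2() takes from 2 to 3 positional arguments but 0 were given
```

```bash
cat > m.py <<'E'
from h import *
im=cv2.imread("pics/top0.png"); hsv=cv2.cvtColor(im,cv2.COLOR_BGR2HSV)
c=get_calibration("top")
m=cv2.inRange(hsv,(14,148,140),(28,255,255))
box=np.zeros_like(m); cv2.circle(box,(248,209),48,255,-1); m&=box
n,l,st,ce=cv2.connectedComponentsWithStats(m)
P=[]
for i in range(1,n):
    if st[i,4]>25:
        w=ray(c,*ce[i],.05)[:2];P.append(w);print(st[i],ce[i],w)
P=np.array(P); o=P.mean(0); print("centre",o)
P=P[np.argsort(np.arctan2((P-o)[:,1],(P-o)[:,0]))]
d=[np.linalg.norm(P[(i+1)%4]-P[i]) for i in range(4)];print(d)
k=int(np.argmax([d[0]+d[2],d[1]+d[3]]))
e=P[(k+1)%4]-P[k]-(P[(k+3)%4]-P[(k+2)%4]); e/=np.linalg.norm(e)
print("long axis",e,np.degrees(np.arctan2(e[1],e[0])))
np.save("box.npy",np.r_[o,e])
R=observe()["tool_rot"]; print("tool y deg",np.degrees(np.arctan2(R[1,1],R[0,1])))
print("ttg",globals().get("tcp_to_grasp"))
for nme,u,v,z in [("spread",301,170,.08),("pist",198,256,.08),("carton",213,149,.06)]:
    w=ray(c,u,v,z)[:2]-o; print(nme,w+o,"box coords",w@e,w@np.array([-e[1],e[0]]))
E
python3 m.py
```

```text
[244 169  11  12  85] [249.09411765 174.75294118] [0.6362724  0.07922729]
[210 191  12  11  84] [215.29761905 196.07142857] [0.58535888 0.15904848]
[274 217  12  12  88] [279.61363636 222.63636364] [0.52326811 0.00664214]
[241 239  11  11  78] [246.16666667 244.06410256] [0.47247277 0.08529673]
centre [0.55434304 0.08255366]
[np.float64(0.13430775888532773), np.float64(0.09467633192314762), np.float64(0.13484284757899848), np.float64(0.09363071236770004)]
long axis [0.83927767 0.54370304] 32.93607829717017
tool y deg 69.2773259884058
ttg 0.0187
spread [ 0.6452223  -0.04128053] box coords 0.008943909291658707 -0.15334260375069902
pist [0.44627689 0.19493593] box coords -0.02959492451246866 0.1530758272081578
carton [0.69606238 0.16445144] box coords 0.16346995000531112 -0.008318262907253437
```

```bash
cat > d.py <<'E'
from h import *
import sys
b=np.load("box.npy");o,e=b[:2],b[2:];v=np.array([-e[1],e[0]])
s=observe();R=s["tool_rot"];p=s["ee_pos"]
print("t",s["time_s"],"pos",p.round(4),"F",s["wrist_force"].round(1),"w",s["width"])
yd=np.arctan2(R[1,1],R[0,1]);t=np.arctan2(e[1],e[0])
print("turn",((yd-t+np.pi/2)%np.pi)-np.pi/2)
z=float(sys.argv[1])
for u,w in [(27,47.5),(-27,47.5),(-69,0),(-27,-47.5),(27,-47.5),(69,0)]:
    q=np.r_[o+(u*e+w*v)/1000,z]; print((u,w),(1000*R.T@(q-p)).round(1))
E
python3 d.py 0.1
```

```text
t 0.1 pos [0.2211 0.584  0.2157] F [0.5 0.8 0.6] w 0.08794182304055757
turn 0.6342744264948492
(27, 47.5) [-466.9 -301.   116.2]
(-27, 47.5) [-434.9 -344.5  116.3]
(-69, 0) [-448.2 -406.4  116.4]
(-27, -47.5) [-511.4 -400.8  116.4]
(27, -47.5) [-543.4 -357.3  116.3]
(69, 0) [-530.  -295.3  116.2]
```

```bash
python3 -m inch '[[[-35,-28,0],0.1],[[-65,-52,0],0.2],[[-95,-76,0],0.3],[[-125,-100,0],0.4],[[-155,-124,0],0.5],[[-185,-148,0],0.6],[[-215,-172,0],0.634],[[-245,-196,20],0.634],[[-275,-220,40],0.634],[[-300,-240,60],0.634]]' 255; python3 d.py 0.08
```

```text
time_s: 0.93
ee_pos: [0.4179, 0.2523, 0.1562]
tool_rot: [[-0.544, 0.839, 0.001], [0.839, 0.544, 0.001], [-0.0, 0.002, -1.0]]
wrist_force: [0.4, -0.8, 0.4]
width: 0.0234
grip_force: 0.0
t 0.9333 pos [0.4179 0.2523 0.1562] F [ 0.4 -0.8  0.4] w 0.02339391421861544
turn 3.916171067430696e-07
(27, 47.5) [-169.1   49.1   76.3]
(-27, 47.5) [-169.1   -4.9   76.3]
(-69, 0) [-216.6  -46.9   76.2]
(-27, -47.5) [-264.1   -4.9   76.3]
(27, -47.5) [-264.1   49.1   76.4]
(69, 0) [-216.6   91.1   76.4]
```

```bash
python3 -m inch '[[[-40,-1,10],0],[[-80,-2,30],0],[[-120,-4,50],0],[[-150,-5,70],0],[[-169,-5,76],0],[[-169,-5,76],0],[[-169,-5,76],0],[[-169,-5,76],0]]'; python3 d.py 0.052; python3 -c "
from h import *
cv2.imwrite('pics/w1.png',read_camera('wrist')[:,:,::-1]);cv2.imwrite('pics/t1.png',cv2.resize(read_camera('top')[130:290,150:350,::-1],None,fx=3,fy=3))"
```

```text
time_s: 1.6
ee_pos: [0.5041, 0.1108, 0.0806]
tool_rot: [[-0.545, 0.838, -0.0], [0.838, 0.545, 0.001], [0.001, 0.0, -1.0]]
wrist_force: [-0.4, -0.6, 0.4]
width: 0.0005
grip_force: 0.0
t 1.6 pos [0.5041 0.1108 0.0806] F [-0.4 -0.6  0.4] w 0.0005465031625771714
turn 0.0015568045783367346
(27, 47.5) [-3.7 53.8 28.6]
(-27, 47.5) [-3.6 -0.2 28.5]
(-69, 0) [-51.  -42.2  28.5]
(-27, -47.5) [-98.6  -0.3  28.4]
(27, -47.5) [-98.7  53.7  28.4]
(69, 0) [-51.2  95.8  28.5]
```

View pics/w1.png

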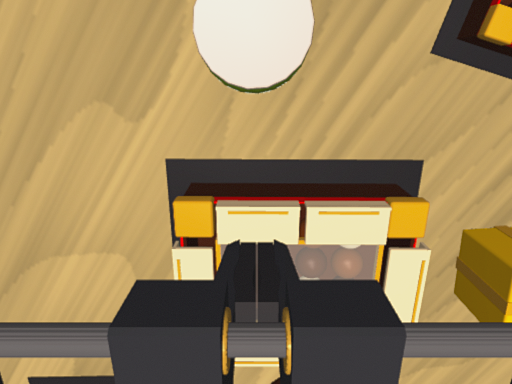

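The wrist view shows the two rim sections on this side, centred near (258,222) and (347,222). The gold blocks are at (194,217) and (407,217), and the fingertips at about (258,243). I'll check these by ray casting.

```bash
python3 - <<'E'
from h import *
b=np.load("box.npy");o,e=b[:2],b[2:];v=np.array([-e[1],e[0]])
c=get_calibration("wrist");print(c["xyz"],c["fov_y"],c["cx"],c["cy"])
for u,w,z in [(194,217,.05),(407,217,.05),(258,222,.059),(347,222,.059)]:
    p=ray(c,u,w,z)[:2]-o; print((1000*p@e).round(1),(1000*p@v).round(1))
E
```

```text
[0.45799127 0.18336565 0.24969288] 58.17007832279564 256.2886867629821 190.74555588024234
-64.6 51.9
69.0 52.3
-24.5 52.6
29.0 52.8
```

```bash
python3 - <<'E'
from h import *
b=np.load("box.npy");o,e=b[:2],b[2:];v=np.array([-e[1],e[0]])
for f,cam,cen,r in [("scene0","scene",(238,190),45),("w1","wrist",(300,220),140)]:
    hsv=cv2.cvtColor(cv2.imread(f"pics/{f}.png"),cv2.COLOR_BGR2HSV);c=get_calibration(cam)
    m=cv2.inRange(hsv,(14,190,140),(28,255,255));k=np.zeros_like(m);cv2.circle(k,cen,r,255,-1);m&=k
    n,l,st,ce=cv2.connectedComponentsWithStats(m)
    for i in range(1,n):
        if st[i,4]>20:
            p=ray(c,*ce[i],.05)[:2]-o; print(cam,st[i],ce[i].round(1),(1000*p@e).round(1),(1000*p@v).round(1))
E
```

```text
scene [254 201  10   9  27] [258.6 203.3] 69.0 -41.6
wrist [ 173  197   41   40 1476] [193.3 217.4] -65.0 51.6
wrist [ 388  199   41   39 1399] [407.9 218.3] 69.7 51.4
wrist [228 212  60   2 119] [257.3 212.5] -25.0 55.0
wrist [319 212  60   2 120] [348.5 212.5] 32.0 55.2
wrist [215 240   6  30 113] [217.2 254.4] -50.9 25.5
wrist [299 240   6   4  21] [301.1 241.6] 3.4 35.0
wrist [375 246   9  36 155] [379.  262.7] 55.3 19.7
wrist [177 260   3  20  35] [178.3 269.1] -77.0 14.5
wrist [416 261   9  38  72] [419.8 278.7] 84.0 7.7
wrist [223 327   4  12  22] [224.7 332.8] -47.6 -37.1
wrist [286 327   5  17  31] [287.8 333.9] -2.8 -38.0
```

```bash
python3 -c "
import numpy as np
b=np.load('box.npy');e=b[2:];b[:2]+=.0018*e+.003*np.array([-e[1],e[0]]);np.save('box.npy',b)"
python3 -m inch '[[[-1,2,10],0],[[-1,2,18],0],[[-1,2,22],0],[[-1,2,26],0],[[-1,2,29],0],[[-1,2,29],0],[[-1,2,29],0]]'; python3 d.py 0.052
python3 -m inch '[[[0,0,-25],0],[[0,0,-25],0],[[0,0,-25],0],[[0,0,-25],0]]'; python3 d.py 0.052;python3 -c "
from h import *
cv2.imwrite('pics/w2.png',read_camera('wrist')[:,:,::-1])"
```

```text
time_s: 2.28
ee_pos: [0.5066, 0.1096, 0.0512]
tool_rot: [[-0.544, 0.839, -0.0], [0.839, 0.544, -0.0], [0.0, -0.0, -1.0]]
wrist_force: [0.5, -0.5, -0.6]
width: 0.0006
grip_force: 0.0
t 2.2833 pos [0.5066 0.1096 0.0512] F [ 0.5 -0.5 -0.6] w 0.0005852001979315498
turn 0.00019344390975684078
(27, 47.5) [ 1.9 54.1 -0.8]
(-27, 47.5) [ 1.9  0.1 -0.8]
(-69, 0) [-45.6 -41.9  -0.8]
(-27, -47.5) [-93.1   0.1  -0.8]
(27, -47.5) [-93.1  54.1  -0.8]
(69, 0) [-45.6  96.1  -0.8]
time_s: 2.62
ee_pos: [0.5069, 0.1096, 0.0765]
tool_rot: [[-0.544, 0.839, 0.0], [0.839, 0.544, 0.0], [-0.0, 0.0, -1.0]]
wrist_force: [0.9, 0.7, -0.7]
width: 0.0005
grip_force: 0.0
t 2.6167 pos [0.5069 0.1096 0.0765] F [ 0.9  0.7 -0.7] w 0.0004604981196260869
turn 4.4858817964676945e-05
(27, 47.5) [ 2.  53.9 24.5]
(-27, 47.5) [ 2.  -0.1 24.5]
(-69, 0) [-45.5 -42.1  24.4]
(-27, -47.5) [-93.   -0.1  24.5]
(27, -47.5) [-93.   53.9  24.5]
(69, 0) [-45.5  95.9  24.5]
```

View pics/w2.png

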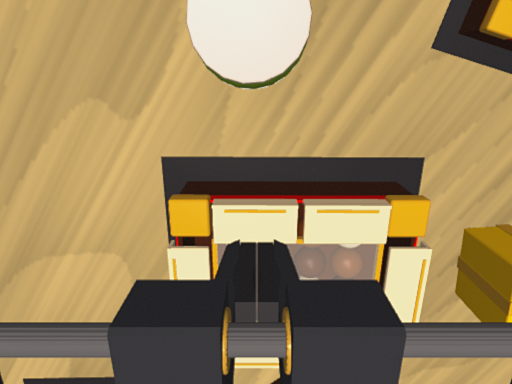

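The wrist view still shows both near sections raised, with red showing at y≈200 and the sections centred near (255,222) and (346,222). The press met no force, so I'll compare the projected TCP with the fingertips in the image.

```bash
python3 - <<'E'
from h import *
b=np.load("box.npy");o,e=b[:2],b[2:];v=np.array([-e[1],e[0]])
c=get_calibration("wrist");p=observe()["ee_pos"];f=192/np.tan(np.radians(c["fov_y"])/2)
def pr(P):
    q=c["orientation"].T@(P-c["xyz"]);return (c["cx"]+f*q[0]/-q[2]).round(1),(c["cy"]-f*q[1]/-q[2]).round(1)
print(c["xyz"]-p,c["orientation"].round(3)); print("tcp",pr(p))
for u,w,z in [(-27,47.5,59),(-27,60,59),(-27,35,59),(-67.5,47.5,50),(-67.5,60,50)]:print((u,w,z),pr(np.r_[o+(u*e+w*v)/1000,z/1000]))
E
```

```text
[-0.04575202  0.07224478  0.1686565 ] [[ 0.839 -0.516 -0.175]
 [ 0.544  0.794  0.27 ]
 [-0.    -0.322  0.947]]
tcp (np.float64(254.7), np.float64(240.0))
(-27, 47.5, 59) (np.float64(255.2), np.float64(223.8))
(-27, 60, 59) (np.float64(255.2), np.float64(203.9))
(-27, 35, 59) (np.float64(255.2), np.float64(242.9))
(-67.5, 47.5, 50) (np.float64(189.1), np.float64(217.7))
(-67.5, 60, 50) (np.float64(187.8), np.float64(198.5))
```

```bash
python3 -m inch '[[[2,0,10],0],[[2,0,18],0],[[2,0,22],0],[[2,0,24],0],[[2,0,24],0],[[2,0,24],0]]'; python3 -m inch '[[[0,0,1],0],[[0,0,2],0],[[0,0,2],0]]'|sed -n '2p;4p';python3 -m inch '[[[0,0,1],0],[[0,0,2],0],[[0,0,2],0]]'|sed -n '2p;4p';python3 -c "
from h import *
cv2.imwrite('pics/w3.png',read_camera('wrist')[:,:,::-1])"
```

```text
time_s: 3.17
ee_pos: [0.5055, 0.1113, 0.0521]
tool_rot: [[-0.544, 0.839, -0.001], [0.839, 0.544, -0.0], [0.0, -0.001, -1.0]]
wrist_force: [-0.1, 0.6, 0.1]
width: 0.0003
grip_force: 0.0
ee_pos: [0.5058, 0.1113, 0.0505]
wrist_force: [0.3, -0.5, -0.4]
ee_pos: [0.5056, 0.1113, 0.0483]
wrist_force: [0.4, -0.2, -0.1]
```

View pics/w3.png

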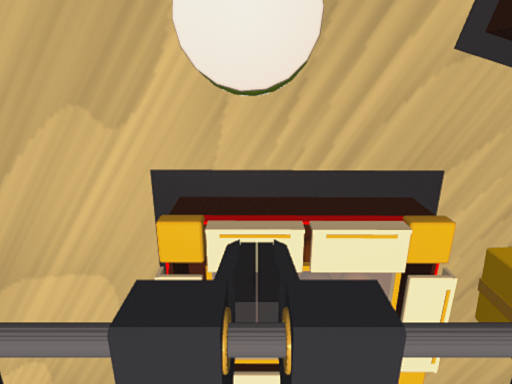

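The section is still raised although the reported tip height is 48 mm. I need a side view of the tip.

```bash
python3 - <<'E'
from h import *
def pr(c,P):
    f=192/np.tan(np.radians(c["fov_y"])/2)
    q=c["orientation"].T@(P-c["xyz"]);return np.array([c["cx"]+f*q[0]/-q[2],c["cy"]-f*q[1]/-q[2]])
p=observe()["ee_pos"];b=np.load("box.npy");o,e=b[:2],b[2:];v=np.array([-e[1],e[0]])
out=[]
for n,x,y in [("scene",185,125),("top",200,150)]:
    c=get_calibration(n);im=read_camera(n)[:,:,::-1]
    k=cv2.resize(im[y:y+110,x:x+110],(600,600)[:2] if 0 else (400,400),interpolation=cv2.INTER_CUBIC)
    def dot(P,col):
        q=((pr(c,P)-[x,y]+.5)*400/110).astype(int);cv2.circle(k,tuple(int(a) for a in q),2,col,-1);print(n,q)
    dot(p,(255,0,255))
    for s in(-1,1):
        for t in(-1,1): dot(np.r_[o+(80*s*e+60*t*v)/1000,.05],(255,0,0))
    out.append(k)
cv2.imwrite("pics/s4.png",np.hstack(out))
E
```

```text
scene [180 169]
scene [ 56 254]
scene [116 141]
scene [281 307]
scene [327 187]
top [129 292]
top [313 271]
top [157 371]
top [180  64]
top [ 25 164]
```

View pics/s4.png

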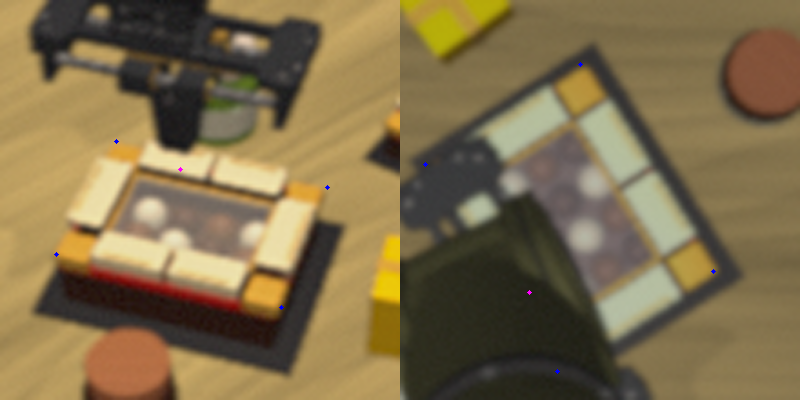

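In the scene crop the real fingertip ends at (177,150), well above the projected TCP at (180,169). With the fingers closed, the tip is about 15 mm higher than reported. I'll keep descending and watch the force.

```bash
g(){ sed -n '2p;4p'; }
python3 -m inch '[[[0,0,2],0],[[0,0,4],0],[[0,0,4],0]]'|g;python3 -m inch '[[[0,0,2],0],[[0,0,3],0],[[0,0,3],0]]'|g;python3 -m inch '[[[0,0,2],0],[[0,0,3],0],[[0,0,3],0]]'|g
```

```text
ee_pos: [0.5055, 0.1113, 0.044]
wrist_force: [-0.7, -0.3, -0.6]
ee_pos: [0.5056, 0.1113, 0.0411]
wrist_force: [-0.5, 0.0, -0.6]
ee_pos: [0.5055, 0.1113, 0.0382]
wrist_force: [0.4, 0.1, 1.0]
```

```bash
g(){ sed -n '2p;4p'; }
python3 -m inch '[[[0,0,1],0],[[0,0,2],0],[[0,0,2],0]]'|g;python3 -m inch '[[[0,0,1],0],[[0,0,2],0],[[0,0,2],0]]'|g;python3 -m inch '[[[0,0,1],0],[[0,0,2],0],[[0,0,2],0]]'|g; python3 -c "
from h import *
k=[cv2.resize(read_camera('scene')[125:235,185:295,::-1],(300,300)),cv2.resize(read_camera('wrist')[:,:,::-1],(400,300))]
cv2.imwrite('pics/s5.png',np.hstack(k))"
```

```text
ee_pos: [0.5057, 0.1113, 0.0364]
wrist_force: [-0.2, -0.3, 2.0]
ee_pos: [0.5057, 0.1114, 0.0345]
wrist_force: [0.1, -0.2, 4.8]
ee_pos: [0.5056, 0.1113, 0.032]
wrist_force: [-0.4, -0.4, -1.4]
```

View pics/s5.png

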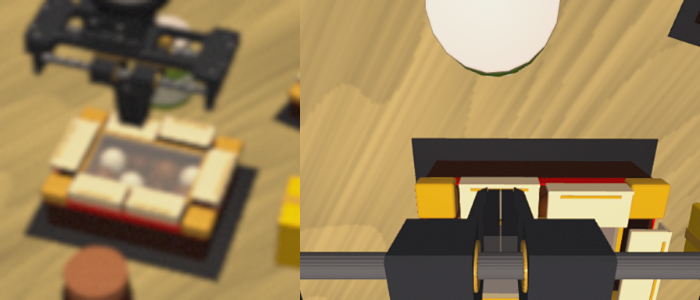

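Section b has snapped down: at (499,188) in the wrist half no red shows under it, unlike its neighbour at (590,205). Contact comes at a reported z of about 39 mm and the snap at about 33 mm.

```bash
python3 d.py 0.032; g(){ sed -n '2p;4p'; }
python3 -m inch '[[[0,0,-12],0],[[0,0,-20],0],[[0,20,-20],0],[[0,40,-20],0],[[0,54,-20],0],[[0,54,-20],0],[[0,54,-12],0],[[0,54,-7],0]]'|g
python3 -m inch '[[[0,0,2],0],[[0,0,4],0],[[0,0,5],0],[[0,0,6],0],[[0,0,7],0],[[0,0,7],0]]'|g; python3 d.py .032
```

```text
t 5.4167 pos [0.5056 0.1113 0.0321] F [-0.2  0.3  0.4] w 3.4014699380922875e-05
turn 0.00014426986353854865
(27, 47.5) [-0.1 54.1  0.1]
(-27, 47.5) [-0.1  0.1  0.1]
(-69, 0) [-47.6 -41.9   0.1]
(-27, -47.5) [-95.1   0.1   0.1]
(27, -47.5) [-95.1  54.1   0.1]
(69, 0) [-47.6  96.1   0.1]
ee_pos: [0.5496, 0.1397, 0.0387]
wrist_force: [0.4, -0.3, -0.7]
ee_pos: [0.5515, 0.1409, 0.0323]
wrist_force: [-0.1, 0.3, -0.5]
t 6.5833 pos [0.5515 0.1409 0.0323] F [-0.1  0.3 -0.5] w 0.00027485522351695577
turn 0.00018832116606892768
(27, 47.5) [-0.  -0.5  0.3]
(-27, 47.5) [ -0.  -54.5   0.2]
(-69, 0) [-47.5 -96.5   0.2]
(-27, -47.5) [-95.  -54.5   0.2]
(27, -47.5) [-95.   -0.5   0.3]
(69, 0) [-47.5  41.5   0.3]
```

```bash
g(){ sed -n '2p;4p'; }
python3 -m inch '[[[0,0,-12],0],[[0,0,-20],0],[[-20,18,-20],0],[[-40,36,-20],0],[[-48,41,-20],0],[[-48,41,-20],0],[[-48,41,-12],0],[[-48,41,-7],0]]'|g
python3 -m inch '[[[0,0,2],0],[[0,0,3],0],[[0,0,4],0],[[0,0,5],0]]'|g
python3 -m inch '[[[0,0,1],0],[[0,0,2],0],[[0,0,2],0],[[0,0,2],0]]'|g; python3 d.py .032
```

```text
ee_pos: [0.6096, 0.1235, 0.0388]
wrist_force: [-0.9, 0.4, 0.3]
ee_pos: [0.61, 0.1234, 0.0344]
wrist_force: [-4.0, -0.4, 4.6]
ee_pos: [0.6123, 0.1224, 0.0323]
wrist_force: [-0.8, -0.3, 0.6]
t 7.9167 pos [0.6123 0.1224 0.0323] F [-0.8 -0.3  0.6] w 0.0005421978652411012
turn -0.0002343856584507975
(27, 47.5) [ 48.5 -41.5   0.2]
(-27, 47.5) [ 48.5 -95.5   0.2]
(-69, 0) [   1.  -137.5    0.2]
(-27, -47.5) [-46.5 -95.5   0.2]
(27, -47.5) [-46.5 -41.5   0.3]
(69, 0) [1.1 0.5 0.3]
```

Now e (27,-47.5), d (-27,-47.5) and c (-69,0).

```bash
g(){ sed -n '2p;4p'; }
python3 -m inch '[[[0,0,-12],0],[[0,0,-20],0],[[-20,-18,-20],0],[[-38,-36,-20],0],[[-46,-41,-20],0],[[-46,-41,-20],0],[[-46,-41,-12],0],[[-46,-41,-7],0]]'|g
python3 -m inch '[[[0,0,2],0],[[0,0,3],0],[[0,0,4],0],[[0,0,5],0]]'|g
python3 -m inch '[[[0,0,1],0],[[0,0,2],0],[[0,0,2],0],[[0,0,2],0]]'|g
python3 -m inch '[[[0,0,-12],0],[[0,0,-20],0],[[0,-20,-20],0],[[0,-40,-20],0],[[0,-54,-20],0],[[0,-54,-20],0],[[0,-54,-12],0],[[0,-54,-7],0]]'|g
python3 -m inch '[[[0,0,2],0],[[0,0,3],0],[[0,0,4],0],[[0,0,5],0]]'|g
python3 -m inch '[[[0,0,1],0],[[0,0,2],0],[[0,0,2],0],[[0,0,2],0]]'|g; python3 d.py .032
```

```text
ee_pos: [0.6028, 0.0643, 0.0391]
wrist_force: [-0.3, 0.8, -0.7]
ee_pos: [0.602, 0.0641, 0.0346]
wrist_force: [-1.4, 2.7, 5.1]
ee_pos: [0.602, 0.0605, 0.0321]
wrist_force: [0.4, 0.0, -0.3]
ee_pos: [0.5586, 0.0333, 0.0395]
wrist_force: [0.3, 0.0, 0.0]
ee_pos: [0.5579, 0.0334, 0.0347]
wrist_force: [-1.0, 0.3, 4.0]
ee_pos: [0.556, 0.0318, 0.032]
wrist_force: [-0.5, 0.5, -0.2]
t 10.5833 pos [0.556  0.0318 0.032 ] F [-0.5  0.5 -0.2] w 0.0002523007863291481
turn -0.00022527162099406084
(27, 47.5) [94.  55.  -0.1]
(-27, 47.5) [94.  1.  0.]
(-69, 0) [ 46.5 -41.    0.1]
(-27, -47.5) [-1.  1. -0.]
(27, -47.5) [-1.  55.  -0.1]
(69, 0) [46.5 97.  -0.2]
```

```bash
g(){ sed -n '2p;4p'; }
python3 -m inch '[[[0,0,-12],0],[[0,0,-20],0],[[20,-18,-20],0],[[38,-36,-20],0],[[46,-41,-20],0],[[46,-41,-20],0],[[46,-41,-12],0],[[46,-41,-7],0]]'|g
python3 -m inch '[[[0,0,2],0],[[0,0,3],0],[[0,0,4],0],[[0,0,5],0]]'|g
python3 -m inch '[[[0,0,1],0],[[0,0,2],0],[[0,0,2],0],[[0,0,2],0]]'|g
python3 -m inch '[[[0,0,-20],0],[[0,0,-50],0],[[0,0,-80],0],[[0,0,-110],0],[[30,0,-130],0],[[60,0,-150],0],[[90,0,-160],0],[[120,0,-160],0],[[150,0,-160],0],[[150,0,-160],0]]'|g
python3 -c "
from h import *
k=[cv2.resize(read_camera(n)[y:y+130,x:x+130,::-1],(400,400),interpolation=cv2.INTER_CUBIC) for n,x,y in(('scene',180,125),('top',185,140))]
cv2.imwrite('pics/s6.png',np.hstack(k))"
```

```text
ee_pos: [0.4997, 0.0486, 0.0392]
wrist_force: [0.4, 0.3, -0.0]
ee_pos: [0.4989, 0.0484, 0.0346]
wrist_force: [1.9, -0.8, 4.5]
ee_pos: [0.4963, 0.0489, 0.0321]
wrist_force: [0.4, -0.3, 0.1]
ee_pos: [0.4116, 0.1802, 0.1925]
wrist_force: [-1.2, -0.9, 0.1]
```

View pics/s6.png

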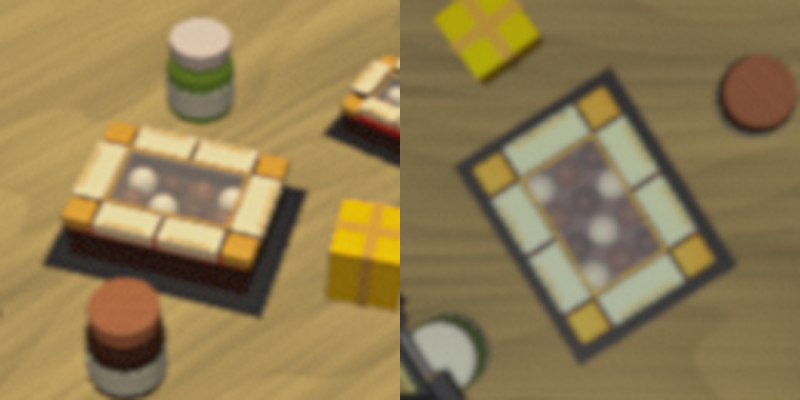

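In the scene half no red band shows, the sections look level with the gold corners, and the jars and carton are standing. I'll check the far side with the wrist camera.

```bash
python3 -c "
from h import *
cv2.imwrite('pics/w7.png',read_camera('wrist')[:,:,::-1])"
```

```text
(no output)
```

View pics/w7.png

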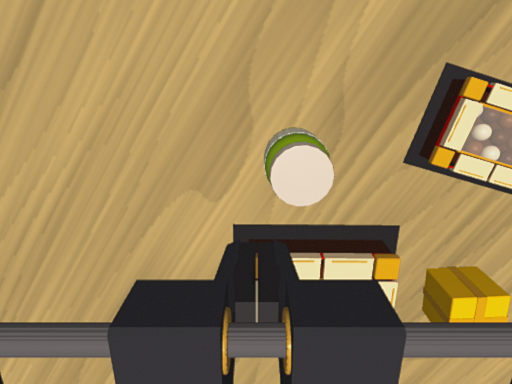

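Section a at (348,267) lines up with the gold corner at (385,267). I'll do a quick numeric check for red pixels before handing in.

```bash
python3 -c "
import cv2,numpy as np
def red(f):
    h=cv2.cvtColor(cv2.imread(f),cv2.COLOR_BGR2HSV);return (cv2.inRange(h,(0,200,120),(6,255,255))|cv2.inRange(h,(174,200,120),(180,255,255)))
for f in('w1','w7'):
    m=red(f'pics/{f}.png');m[:, :140]=0;m[:150]=0
    y,x=np.nonzero(m);print(f,len(x),[(a,b) for a,b in zip(x,y)][:200:8])
im=cv2.imread('pics/w7.png');print(im[248:258,310],im[248:258,350])
"
```

```text
w1 536 [(np.int64(214), np.int64(197)), (np.int64(222), np.int64(197)), (np.int64(230), np.int64(197)), (np.int64(238), np.int64(197)), (np.int64(246), np.int64(197)), (np.int64(254), np.int64(197)), (np.int64(262), np.int64(197)), (np.int64(270), np.int64(197)), (np.int64(278), np.int64(197)), (np.int64(286), np.int64(197)), (np.int64(294), np.int64(197)), (np.int64(302), np.int64(197)), (np.int64(220), np.int64(198)), (np.int64(228), np.int64(198)), (np.int64(236), np.int64(198)), (np.int64(244), np.int64(198)), (np.int64(252), np.int64(198)), (np.int64(260), np.int64(198)), (np.int64(268), np.int64(198)), (np.int64(276), np.int64(198)), (np.int64(284), np.int64(198)), (np.int64(292), np.int64(198)), (np.int64(300), np.int64(198)), (np.int64(308), np.int64(198)), (np.int64(316), np.int64(198))]
w7 23 [(np.int64(449), np.int64(166)), (np.int64(322), np.int64(253)), (np.int64(321), np.int64(256))]
[[ 18  25  43]
 [ 12  20  40]
 [ 18  23  41]
 [ 15  21  38]
 [ 40  53  69]
 [ 93 122 142]
 [101 132 154]
 [100 130 152]
 [ 96 126 147]
 [ 99 130 152]] [[ 16  21  41]
 [ 19  23  41]
 [ 17  23  40]
 [ 11  15  35]
 [ 29  40  52]
 [ 91 120 140]
 [102 133 154]
 [100 131 152]
 [ 96 127 148]
 [100 130 152]]
```

No red band shows above section a or b; the only red near them is the gap between the two.

```bash
python3 -c "
from rig import *
print(hand_in())"
```

```text
the job is handed in; nothing more can be done
None
```

I pressed down all six rim sections and handed the job in; the last pictures show them flush with the jars and carton still standing in place, though the hand-in gave no verdict.

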